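Index the board turntable to its empty nest and confirm

ROBOT

A 7-joint arm with a two-finger parallel gripper is mounted at the origin on a cart in front of the work surface, level with it; the furniture and walls round the work are solid. World frame = base frame: x ahead of the robot, y to its left, z up, the work surface at z = 0. Lengths are in m, angles in rad, forces in N, time in s.
With the tool pointing down it reaches from about 0.4 to 0.75 m from the base axis. Payload 19.5 kg.
Tool frame: the origin (TCP) lies on the centre line of the jaws, within the pads' length; the fingertips stand 25 mm ahead of it and the grasp point (between the pads) lies 6 mm ahead of it; z points along the fingers, y is the line along which they close (so a half turn about z gives the same grasp; the last joint's range is limited). The gripper opens to 85 mm and grips with 20 to 120 N. Pads are 22 mm wide; open, the fingers measure 114 mm over their backs; the gripper's body (76 mm by 85 mm) begins 54 mm behind the grasp point. The pads swing forward as they close: fully open they stand 13 mm farther back than shut.
Start: joints at [-1.334, 0.707, -0.028, 1.485, 0.022, 0.951, -0.075], TCP at [0.158, 0.553, 0.256] pointing down, gripper open.
Joint ranges: [-2.71, 2.71], [-0.32, 2.16], [-1.57, 1.52], [0, 2.45], [-1.46, 4.6], [0, 2.02], [-2.83, 2.83]. Speed limits (rad/s): [1.89, 1.89, 2.57, 2.57, 3.01, 3.01, 3.01].

INTERFACE

Orientations are given as a unit quaternion [x, y, z, w].
In Python, from station import arm, cams gives the robot as it stands. The module is installed in compiled form; this text tells all that it offers.
- The arm moves only by the shell command python3 -m crank 'ROWS' [FORCE]. ROWS is JSON, a list of rows, each a list of 7 numbers: the opening, from -1 (shut) to 1 (fully open), so that 0 is half open, then the shift along the tool's x, y, z in mm, then the turn, a rotation vector about the tool's x, y, z in rad. In form: [[claw, tx, ty, tz, rx, ry, rz], ...]. A call has 1 to 8 rows; each row shifts and turns the commanded pose from where the row before left it, along the tool's axes as they then stand; what a row does not reach is not made up. A row lasts 1/8 s, in which the tool goes at most 62.5 mm and 10.7 degrees, less where a joint would pass 70% of its speed; a pose out of reach is approached as far as the arm can. A call with a gripper value outside its range is refused whole. The fingers move at their own pace and stop on an object; FORCE is the grip in N (left out, the last holds). Time passes only in rows, so rows that do not move let the fingers close. It gives the time, the measured TCP pose, the force, the opening and the grip force at its end, in the units of the state.
- arm.observe(): the state, without advancing time (a new reading comes with each control period).
- cams.get_image(name): name is "scene" or "side" or "wrist"; returns a dict with "image" (420x560x3 uint8, blue, green, red), "mtx" (3x3 intrinsics, pixels), "R" (3x3) and "t" (3): a world point X has camera coordinates R X + t. Camera axes: x right, y down, z forward; pixel columns grow to the right and rows downward; lengths in m; the calibration is good to about 2 mm. A picture is of the moment at which its call begins. There is no depth.
- arm.sign_off(): hands the job in; it is judged then, once.
The state is a dict: "time": time; "qpos": joint angles; "qvel": joint speeds; "joint_efforts": joint torques, N m; "tool_pos": TCP position; "tool_rot": TCP orientation; "ft_force": force on the tool from outside, world axes, zero at the start; "ft_torque": the same for the moment, N m; "grip_width": opening from 0.0 (shut) to 1.0 (fully open); "gripper_force": force on a finger pad.
Only numpy, scipy, OpenCV 4.12 (cv2) and the standard library are available. Lean on these libraries where they do the work, as an engineer would, in place of code of your own. Each camera call takes 0.05 s, during which the arm holds its last target. There are 200 camera calls.

TASK

Turn the board turntable by pushing on one or more of its red-knobbed spokes with a fingertip until the empty nest is in line with the orange arrow on the foot, and take the finger off the spokes. Then press the blue button fully down with a fingertip and let it come up again, to report that the nest is ready for loading; it must not be pressed before the nest is in place. Leave the boards in their nests and do not disturb the hex key set, the blue parts bin or the tub of swabs.

Things in the scene. Friction and masses are not known exactly. Their poses are not given: they have to be found in the camera images.
- foot: fixed grey foot; origin on the bench (z = 0) on the turntable's vertical axis. Its x axis points from the orange arrow to the axis, so the arrow lies on its -x side. Round flange of radius 85 mm, 8 mm high at the rim; a flat tongue 30 mm wide and 6 mm high runs along -x to 185 mm from the axis and carries the flat orange arrowhead, which points at the axis.
- mark (a point): tip of the orange arrowhead on the foot's tongue, 7 mm above the bench, 150 mm from the turntable's axis. The empty nest is in place when its centre lies over the line from the turntable's axis to this point.
- turntable: aluminium disc, radius 102 mm, 34 to 48 mm above the bench; turns either way about the foot's axis, more than a full turn; takes about 0.22 N m and does not coast. Origin on the axis at its underside. Four black-rimmed nests, centres 64 mm from the axis: the empty one at its own -x, board nests at -y, +x, +y (boards and hub up to 60 mm above the bench). White tick outside each nest's middle.
- spokes: four spokes fixed to the disc: level steel rods of 10 mm diameter, centreline 41 mm above the bench, standing out radially midway between the nests (at 45, 135, 225, 315 degrees from the turntable's own x axis), free from 107 to 143 mm from the axis, each ending in a red ball knob of 18 mm diameter centred 152 mm from the axis. Origin on the axis, axes as the turntable's.
- empty_nest (a point): centre of the floor of the empty nest (black, 51 x 65 mm inside), 48 mm above the bench, 64 mm from the axis; turns with the turntable.
- nest1 (a point): centre of the floor of the nest of board1, 64 mm from the axis in the turntable's own -y direction
- nest2 (a point): centre of the floor of the nest of board2, 64 mm from the axis in the turntable's own +x direction
- nest3 (a point): centre of the floor of the nest of board4, 64 mm from the axis in the turntable's own +y direction
- board1: green circuit board, 48 x 62 mm and 10 mm high over its parts, lying loose in its nest, 30 g; origin at the centre of its underside. Graspable, but to be left in its nest.
- board2: green circuit board, 48 x 62 mm and 10 mm high over its parts, lying loose in its nest, 30 g; origin at the centre of its underside. Graspable, but to be left in its nest.
- board4: green circuit board, 48 x 62 mm and 10 mm high over its parts, lying loose in its nest, 30 g; origin at the centre of its underside. Graspable, but to be left in its nest.
- ready_top (a point): centre of the top of the blue push button (32 mm diameter), which stands in a round yellow housing (48 mm across) fixed on the bench to the left of the turntable; 22 mm above the bench
- ready (a joint): travel of the blue button, m: 0 up, 0.006 fully down; sprung, about 5 N holds it fully down; counts as pressed from 0.0045
- hex_keys: folding hex key set in a red holder, 26 x 85 x 18 mm, lying to the right of the turntable; origin at the centre of its underside
- bin1: blue open parts bin, 104 x 69 x 47 mm, on the right; origin under its centre
- swab_tub: white tub of swabs, 58 mm across, 76 mm high, on the left; origin under its centre
Things that resemble listed ones, but are neither listed nor needed, are in the scene too. There is more than one size of the part that bears ready_top; the job needs the smallest. What is shaped like the board2 but purple is not meant.

How it is judged:
By the outcome, as a careful person would: the job done as asked, in the order asked, and still so for the second after the job is handed in, with the robot touching nothing.
It also fails if it takes over 58 s, if anything falls off the work surface, if the arm or the gripper's body presses on something with over 40 N, if the wrist force passes 120 N, or if a joint passes its speed limit or range.

## Working session

There is one attempt and no reset: what is moved stays moved. The work goes in short steps, Python scripts to look and compute and a shell command to move; the robot and the scene stay as the last step left them, time stands still between calls to the robot, and variables do not carry over. Pictures are saved under pics/ and viewed, at most 10 in all, crops included, and the job is handed in when it is done.

```bash
mkdir -p pics; python3 - <<'E'
from station import arm,cams
import cv2,numpy as np
s=arm.observe()
for k in ("time","tool_pos","tool_rot","ft_force","grip_width"): print(k,np.round(s[k],3))
for n in ("scene","side"):
    d=cams.get_image(n); cv2.imwrite(f"pics/{n}0.png",d["image"]); np.savez(f"{n}0.npz",**d)
    print(n,np.round(-d["R"].T@d["t"],3),np.round(d["R"][2],2))
E
```

```text
time 0.0
tool_pos [0.158 0.553 0.256]
tool_rot [ 0.139  0.99  -0.001 -0.   ]
ft_force [ 0.074  0.411 -0.37 ]
grip_width 1.001
scene [-0.068 -0.639  0.989] [ 0.47  0.5  -0.72]
side [ 0.581 -1.025  0.657] [-0.06  0.85 -0.52]
```

View pics/scene0.png

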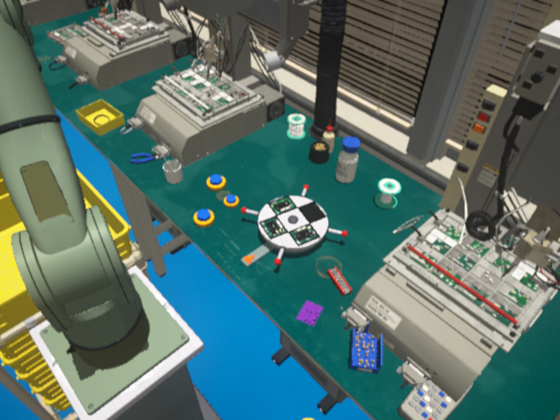

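View pics/side0.png

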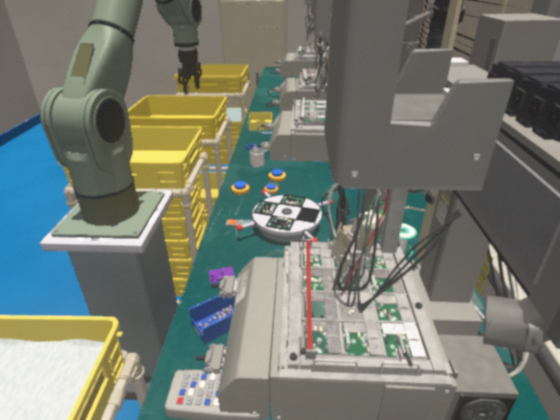

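The scene view shows the turntable hub near (292,221), red knobs near (244,210), (305,188), (344,233) and (277,262), and the arrow near (250,258). The empty black nest is near (315,213). Three blue buttons sit at (216,182), (204,216) and (231,201), and the last looks smallest. The side view shows the same things.

```bash
cat > h.py <<'E'
import cv2,numpy as np
def plane(d,uv,z):
    R,t,K=d["R"],d["t"],d["mtx"]; c=-R.T@t
    r=R.T@np.linalg.solve(K,[uv[0],uv[1],1.]); return c+r*(z-c[2])/r[2]
def proj(d,X):
    p=d["mtx"]@(d["R"]@np.array(X)+d["t"]); return p[:2]/p[2]
def tri(d1,p1,d2,p2):
    P=[d["mtx"]@np.c_[d["R"],d["t"]] for d in(d1,d2)]
    X=cv2.triangulatePoints(P[0],P[1],np.float64(p1).reshape(2,1),np.float64(p2).reshape(2,1))[:,0]; return X[:3]/X[3]
def blobs(img,lo,hi,amin=8):
    h=cv2.cvtColor(img,cv2.COLOR_BGR2HSV)
    if lo[0]<=hi[0]: m=cv2.inRange(h,lo,hi)
    else: m=cv2.inRange(h,(0,*lo[1:]),hi)|cv2.inRange(h,lo,(180,*hi[1:]))
    n,_,s,c=cv2.connectedComponentsWithStats(m)
    return [(np.round(c[i],1),s[i,4]) for i in range(1,n) if s[i,4]>=amin]
RED=((172,150,90),(5,255,255));ORA=((6,150,120),(18,255,255));BLU=((100,150,80),(125,255,255))
E
python3 - <<'E'
from h import *
for n in("scene","side"):
    d=dict(np.load(n+"0.npz"))
    for nm,c,z in(("red",RED,.041),("ora",ORA,.006),("blu",BLU,.022)):
        for uv,a in blobs(d["image"],*c,4):
            X=plane(d,uv,z)
            if .3<X[0]<.95 and -.25<X[1]<.45: print(n,nm,uv,a,np.round(X,3))
d=dict(np.load("scene0.npz"))["image"][170:280,190:360]
cv2.imwrite("pics/c.png",cv2.resize(d,None,fx=4.5,fy=4.5,interpolation=2))
E
```

```text
scene red [305.6 186.2] 13 [0.693 0.034 0.041]
scene red [243.1 209.4] 20 [0.482 0.089 0.041]
scene red [344.  233.1] 21 [ 0.635 -0.177  0.041]
scene red [277.3 261.3] 29 [ 0.426 -0.122  0.041]
scene ora [248.2 258.7] 48 [ 0.391 -0.041  0.006]
scene blu [215.3 178.5] 95 [0.516 0.272 0.022]
scene blu [230.6 197.7] 56 [0.497 0.169 0.022]
scene blu [203.1 214. ] 114 [0.392 0.17  0.022]
side red [238.6 226.9] 11 [ 0.426 -0.123  0.041]
side red [314.9 239.1] 8 [ 0.638 -0.173  0.041]
side red [308.  244.5] 6 [ 0.619 -0.198  0.041]
side ora [265.8 189.5] 8 [0.482 0.162 0.006]
side ora [231.2 221.4] 17 [ 0.391 -0.043  0.006]
side blu [276.9 170.9] 55 [0.515 0.277 0.022]
side blu [239.8 183.5] 62 [0.39  0.173 0.022]
side blu [270.6 185.5] 25 [0.499 0.162 0.022]
```

View pics/c.png

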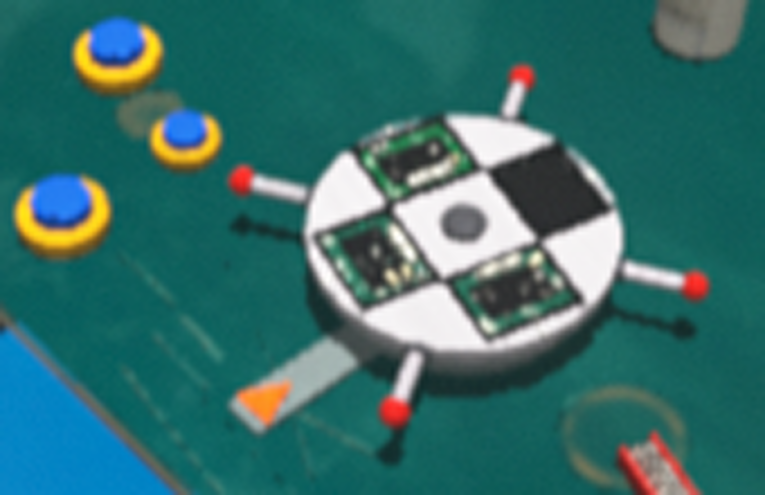

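```bash
python3 -m crank '[[-1,-41,-32,0,0,0,0],[-1,-41,-32,0,0,0,0],[-1,-41,-32,0,0,0,0],[-1,-41,-32,0,0,0,0],[-1,-41,-32,0,0,0,0],[-1,-41,-32,0,0,0,0],[-1,-41,-32,0,0,0,0],[-1,-41,-32,0,0,0,0]]' 20
python3 -m crank '[[-1,-41,-32,0,0,0,0],[-1,-41,-32,0,0,0,0],[-1,-41,-32,0,0,0,0],[-1,-41,-32,0,0,0,0],[-1,-41,-32,0,0,0,0],[-1,0,0,0,0,0,0.15],[-1,0,0,0,0,0,0.15],[-1,0,0,0,0,0,0.15]]'
python3 - <<'E'
from h import *
from station import arm,cams
s=arm.observe();print(np.round(s["qpos"],2),np.round(s["tool_pos"],3),np.round(s["tool_rot"],3))
d=cams.get_image("wrist");cv2.imwrite("pics/w1.png",d["image"]);np.savez("w1.npz",**d)
print("cam",np.round(-d["R"].T@d["t"],3))
E
```

```text
time: 1.1
tool_pos: [0.4039, 0.2149, 0.2562]
tool_rot: [0.139, 0.99, -0.0, -0.0]
ft_force: [1.2, -0.1, -1.3]
grip_width: -0.003
gripper_force: 0.0
time: 2.1
tool_pos: [0.556, 0.006, 0.256]
tool_rot: [0.359, 0.933, -0.0, -0.0]
ft_force: [0.5, 0.1, -1.0]
grip_width: 0.002
gripper_force: 0.0
[-0.07  0.68 -0.    1.56  0.    0.91  0.77] [0.556 0.006 0.256] [ 0.359  0.933 -0.    -0.   ]
cam [0.506 0.051 0.375]
```

View pics/w1.png

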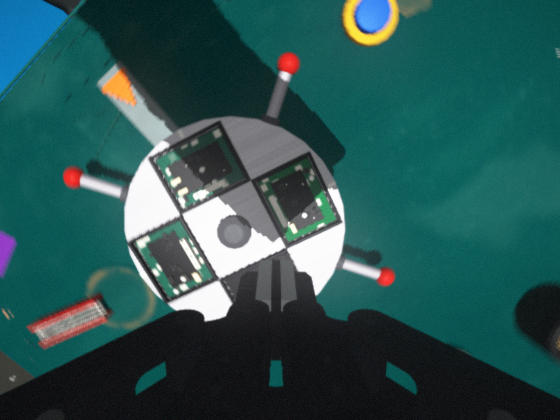

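The wrist view shows knobs at (72,177), (288,63) and (387,277), the hub at (234,231), the arrow at (118,85) and the small button at (372,12).

```bash
python3 - <<'E'
from h import *
w=dict(np.load("w1.npz"));sc=dict(np.load("scene0.npz"))
K=[]
for uv,a in blobs(w["image"],*RED,150): 
    X=plane(w,uv,.041); print("red",uv,a,np.round(X,4)); 
for uv,a in blobs(w["image"],*ORA,100): print("ora",uv,a,np.round(plane(w,uv,.007),4))
for uv,a in blobs(w["image"],*BLU,300): print("blu",uv,a,np.round(plane(w,uv,.022),4))
print("hub",plane(w,(233.5,231.5),.06))
h=cv2.cvtColor(w["image"],cv2.COLOR_BGR2HSV);m=cv2.inRange(h,*ORA)
cs=max(cv2.findContours(m,0,1)[0],key=cv2.contourArea)
t=cv2.minEnclosingTriangle(cs)[1][:,0]; print("tri",[np.round(plane(w,p,.007),4) for p in t])
for n,a,b in(("C",(277.3,261.3),(72,177)),("B",(243.1,209.4),(288,63)),("A",(305.6,186.2),(387,277)),("btn",(230.6,197.7),(372,15))):
    print(n,np.round(tri(sc,a,w,b),4))
E
```

```text
red [288.3  62.7] 337 [0.4829 0.0868 0.041 ]
red [ 72.  176.7] 268 [ 0.4232 -0.123   0.041 ]
red [386. 277.] 207 [0.6933 0.028  0.041 ]
red [ 65.9 310.6] 216 [ 0.5065 -0.2332  0.041 ]
ora [119.5  86.5] 543 [ 0.3897 -0.041   0.007 ]
blu [23.8 32.7] 3544 [ 0.3092 -0.0656  0.022 ]
blu [371.7  14.7] 903 [0.5009 0.1675 0.022 ]
hub [ 0.55632574 -0.04458732  0.06      ]
tri [array([ 0.3806, -0.022 ,  0.007 ]), array([ 0.3795, -0.0576,  0.007 ]), array([ 0.4093, -0.0418,  0.007 ])]
C [ 0.4247 -0.1228  0.0431]
B [0.4823 0.0871 0.0422]
A [0.6895 0.0295 0.0469]
btn [0.5    0.1701 0.0183]
```

```bash
python3 -m crank '[[-1,-40.2,-9.5,0,0,0,0],[-1,-40.2,-9.5,0,0,0,0],[-1,-40.2,-9.5,0,0,0,0],[-1,-40.2,-9.5,0,0,0,0],[-1,0,0,40,0,0,0],[-1,0,0,40,0,0,0],[-1,0,0,40,0,0,0],[-1,0,0,40,0,0,0]]'
python3 -m crank '[[-1,0,0,0,0,0,0],[-1,0,0,22,0,0,0],[-1,0,0,22,0,0,0],[-1,0,0,0,0,0,0]]'
```

```text
time: 3.15
tool_pos: [0.6506, -0.1292, 0.0948]
tool_rot: [0.355, 0.935, 0.0, -0.0]
ft_force: [0.6, -0.6, -0.1]
grip_width: -0.0
gripper_force: 0.0
time: 3.65
tool_pos: [0.6504, -0.1292, 0.0516]
tool_rot: [0.356, 0.934, -0.0, -0.001]
ft_force: [-0.3, 0.1, 0.9]
grip_width: -0.002
gripper_force: 0.0
```

```bash
python3 -m crank '[[-1,1.2,-17.4,0,0,0,0.1396],[-1,1.2,-17.4,0,0,0,0.1396],[-1,1.2,-17.4,0,0,0,0.1396],[-1,1.2,-17.4,0,0,0,0.1396]]'
```

```text
time: 4.15
tool_pos: [0.593, -0.1665, 0.0536]
tool_rot: [0.602, 0.799, 0.001, 0.001]
ft_force: [3.0, 1.2, -0.6]
grip_width: 0.003
gripper_force: 1.0
```

```bash
python3 -m crank '[[-1,1.2,-17.4,0,0,0,0.1396],[-1,1.2,-17.4,0,0,0,0.1396],[-1,1.2,-17.4,0,0,0,0.1396],[-1,1.2,-17.4,0,0,0,0.1396],[-1,1.2,-17.4,0,0,0,0.1396],[-1,1.2,-17.4,0,0,0,0.1396],[-1,0,0,0,0,0,0]]'
python3 - <<'E'
from h import *
from station import arm,cams
s=arm.observe();p=s["tool_pos"]-np.array([.557,-.046,0]);print(np.hypot(*p[:2]),np.degrees(np.arctan2(p[1],p[0])),np.round(s["qpos"],2),s["ft_force"])
q=s["tool_rot"];print("xang",2*np.degrees(np.arctan2(q[1],q[0])))
d=cams.get_image("scene")
for uv,a in blobs(d["image"],*RED,4):
    X=plane(d,uv,.041)-np.array([.557,-.046,0])
    if np.hypot(*X[:2])<.19: print(np.round(np.hypot(*X[:2]),3),np.degrees(np.arctan2(X[1],X[0])))
E
```

```text
time: 5.03
tool_pos: [0.4921, -0.1521, 0.0532]
tool_rot: [0.873, 0.487, 0.001, 0.0]
ft_force: [-0.1, 0.5, -0.2]
grip_width: -0.002
gripper_force: 0.0
0.12442376161916475 -121.45377622189689 [ 0.13  0.97  0.2   1.88 -0.51  0.34  0.18] [-0.11199249  0.46233868 -0.20516453]
xang 58.32988322783302
0.153 136.47033753199992
0.154 -41.8530087074731
0.151 -132.88267670872494
```

```bash
python3 -m crank '[[-1,1.2,-17.4,0,0,0,0.1396],[-1,1.2,-17.4,0,0,0,0.1396],[-1,1.2,-17.4,0,0,0,0.1396],[-1,0,0,0,0,0,0]]'
cat > st.py <<'E'
from h import *
from station import arm,cams
s=arm.observe();p=s["tool_pos"]-np.array([.557,-.046,0]);print(np.hypot(*p[:2]),np.degrees(np.arctan2(p[1],p[0])),np.round(s["qpos"],2))
q=s["tool_rot"];print("xang",2*np.degrees(np.arctan2(q[1],q[0])))
d=cams.get_image("scene")
for uv,a in blobs(d["image"],*RED,4):
    X=plane(d,uv,.041)-np.array([.557,-.046,0])
    if np.hypot(*X[:2])<.19: print(np.round(np.hypot(*X[:2]),3),np.degrees(np.arctan2(X[1],X[0])))
E
python3 st.py
```

```text
time: 5.58
tool_pos: [0.4549, -0.1161, 0.0526]
tool_rot: [0.955, 0.297, 0.0, -0.0]
ft_force: [-0.1, 0.1, -0.6]
grip_width: -0.005
gripper_force: 0.0
0.12389888109710401 -145.51833846570622 [ 0.08  0.95  0.18  2.04 -0.74  0.22 -0.05]
xang 34.50434430315985
0.158 23.4745719788249
0.154 112.24930878182113
0.152 -66.03271775349477
0.152 -156.6192884487749
```

```bash
python3 -m crank '[[-1,1.2,-17.4,0,0,0,0.1396],[-1,1.2,-17.4,0,0,0,0.1396],[-1,1.2,-17.4,0,0,0,0.1396],[-1,1.2,-17.4,0,0,0,0.1396],[-1,0,0,0,0,0,0]]'
python3 st.py
```

```text
time: 6.25
tool_pos: [0.4335, -0.0507, 0.0523]
tool_rot: [1.0, 0.023, 0.001, -0.0]
ft_force: [-0.2, -0.0, 0.1]
grip_width: -0.002
gripper_force: 0.0
0.12359030115167158 -177.79973488140803 [-0.03  0.94  0.13  2.15 -1.1   0.12 -0.38]
xang 2.591512935290454
0.156 -8.29113522328074
0.152 171.03261872617426
0.151 -98.28247982835842
```

```bash
python3 -m crank '[[-1,1.2,-17.4,0,0,0,0.1396],[-1,1.2,-17.4,0,0,0,0.1396],[-1,1.2,-17.4,0,0,0,0.1396],[-1,0.9,-15,0,0,0,0.12],[-1,0,0,0,0,0,0]]'
python3 st.py
```

```text
time: 6.92
tool_pos: [0.4482, 0.0137, 0.0522]
tool_rot: [0.97, -0.244, 0.0, 0.0]
ft_force: [-0.7, -1.2, -0.3]
grip_width: 0.002
gripper_force: 0.0
0.12406137425107064 151.25098190132675 [-0.29  0.97  0.35  2.11 -1.29  0.3  -0.87]
xang -28.235199674169912
0.158 50.54029139187298
0.154 -38.60805607209565
0.153 141.039167555115
0.151 -129.21584538321946
```

```bash
python3 -m crank '[[-1,0.2,-7.8,0,0,0,0.063],[-1,0.2,-7.8,0,0,0,0.063],[-1,0,0,0,0,0,0],[-1,0,0,0,0,0,0],[-1,0,10,0,0,0,0],[-1,0,5,0,0,0,0],[-1,0,0,-45,0,0,0],[-1,0,0,-45,0,0,0]]'
python3 st.py
```

```text
time: 7.98
tool_pos: [0.4466, 0.0141, 0.1435]
tool_rot: [0.952, -0.307, -0.001, 0.0]
ft_force: [0.5, 0.7, -0.1]
grip_width: -0.003
gripper_force: 0.0
0.12574093482181267 151.43173051499954 [-0.46  0.84  0.67  2.08 -0.99  0.58 -1.26]
xang -35.81650138323558
0.158 45.02549241089593
0.152 135.26773086509968
0.154 -43.90789086522446
0.151 -134.40627205551164
```

```bash
python3 -m crank '[[-1,33,-19.5,-28,0,0,0],[-1,33,-19.5,-28,0,0,0],[-1,33,-19.5,-28,0,0,0],[-1,33,-19.5,-28,0,0,0],[-1,0,0,0,0,0,-0.18],[-1,0,0,0,0,0,-0.18],[-1,0,0,0,0,0,-0.18],[-1,0,0,0,0,0,-0.18]]'
python3 -m crank '[[-1,0,0,0,0,0,-0.18],[-1,0,0,0,0,0,-0.18],[-1,0,0,0,0,0,-0.18],[-1,0,0,0,0,0,-0.18],[-1,0,0,0,0,0,-0.18],[-1,0,0,0,0,0,-0.18],[-1,0,0,0,0,0,-0.18],[-1,0,0,0,0,0,-0.18]]'
python3 -m crank '[[-1,0,0,0,0,0,-0.18],[-1,0,0,0,0,0,-0.18],[-1,0,0,0,0,0,-0.18],[-1,0,0,0,0,0,0]]'
python3 - <<'E'
from h import *
from station import arm,cams
d=cams.get_image("wrist");cv2.imwrite("pics/w2.png",d["image"]);np.savez("w2.npz",**d)
for n,c,z,a in (("red",RED,.041,100),("ora",ORA,.007,100),("blu",BLU,.022,300)):
    for uv,s in blobs(d["image"],*c,a): print(n,uv,s,np.round(plane(d,uv,z),4))
m=cv2.inRange(cv2.cvtColor(d["image"],cv2.COLOR_BGR2HSV),*ORA)
cs=max(cv2.findContours(m,0,1)[0],key=cv2.contourArea)
print("tri",[np.round(plane(d,p,.007),4) for p in cv2.minEnclosingTriangle(cs)[1][:,0]])
print(np.round(arm.observe()["qpos"],2))
E
```

```text
time: 9.02
tool_pos: [0.5997, 0.0004, 0.2542]
tool_rot: [0.999, 0.051, 0.0, -0.0]
ft_force: [0.8, -0.9, -0.7]
grip_width: 0.001
gripper_force: 0.0
time: 10.02
tool_pos: [0.5997, 0.0004, 0.2543]
tool_rot: [0.717, 0.697, 0.0, -0.0]
ft_force: [-0.6, 0.0, 0.3]
grip_width: 0.002
gripper_force: 0.0
time: 10.52
tool_pos: [0.5997, 0.0002, 0.2543]
tool_rot: [0.509, 0.861, 0.0, -0.0]
ft_force: [0.5, -0.6, 0.5]
grip_width: -0.001
gripper_force: 0.0
red [150.2  39.4] 380 [0.449  0.0614 0.041 ]
red [373.7 165.9] 266 [0.6665 0.0622 0.041 ]
red [ 58.4 257.1] 238 [ 0.449 -0.157  0.041]
red [102.8 337.8] 177 [ 0.5192 -0.2192  0.041 ]
blu [550.3 367.9] 940 [ 0.9657 -0.0322  0.022 ]
tri [array([ 0.3927, -0.0339,  0.007 ]), array([ 0.3957, -0.0364,  0.007 ]), array([ 0.3947, -0.0338,  0.007 ])]
[-0.11  0.75  0.11  1.39 -0.09  1.    0.52]
```

View pics/w2.png

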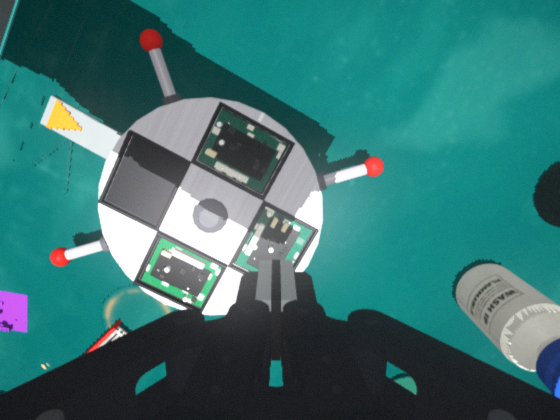

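The view shows the empty black nest at (146,175) nearly in line with the arrow at (62,116), and all boards seated. The arrow is overexposed, so I need a wider hue mask.

```bash
python3 - <<'E'
from h import *
A=np.array([.5577,-.0472])
for f in("w1","w2"):
    d=dict(np.load(f+".npz"));g=d["image"][:160,:180]
    m=cv2.inRange(cv2.cvtColor(g,cv2.COLOR_BGR2HSV),(6,110,120),(32,255,255))
    cs=max(cv2.findContours(m,0,1)[0],key=cv2.contourArea);M=cv2.moments(cs)
    P=[plane(d,p,.007)[:2] for p in [(M["m10"]/M["m00"],M["m01"]/M["m00"])]+list(cv2.minEnclosingTriangle(cs)[1][:,0])]
    for p in P: v=p-A;print(f,np.round(p,4),np.round(np.hypot(*v),4),np.round(np.degrees(np.arctan2(v[1],v[0]))%360,2))
E
```

```text
w1 [ 0.3902 -0.0414] 0.1676 178.03
w1 [ 0.38   -0.0216] 0.1795 171.8
w1 [ 0.3788 -0.0587] 0.1792 183.69
w1 [ 0.4119 -0.0423] 0.1459 178.06
w2 [ 0.3904 -0.0429] 0.1673 178.54
w2 [ 0.3796 -0.0587] 0.1785 183.7
w2 [ 0.4136 -0.0434] 0.1442 178.48
w2 [ 0.3802 -0.0265] 0.1787 173.33
```

```bash
python3 -m crank '[[-1,0,0,0,0,0,-0.158],[-1,0,0,0,0,0,-0.158],[-1,0,0,0,0,0,-0.158],[-1,0,0,0,0,0,-0.158],[-1,-35.7,-20.2,0,0,0,0],[-1,-35.7,-20.2,0,0,0,0],[-1,-35.7,-20.2,0,0,0,0],[-1,0,0,0,0,0,0]]'
python3 -m crank '[[-1,0,0,40,0,0,0],[-1,0,0,40,0,0,0],[-1,0,0,40,0,0,0],[-1,0,0,40,0,0,0],[-1,0,0,42,0,0,0],[-1,0,0,0,0,0,0]]'
sed -i 's/\.557,-\.046/.5577,-.0472/g' st.py; python3 st.py
```

```text
time: 11.58
tool_pos: [0.6718, -0.1021, 0.2532]
tool_rot: [0.219, 0.976, -0.001, -0.0]
ft_force: [-0.5, 0.3, -0.7]
grip_width: 0.004
gripper_force: 0.0
time: 12.32
tool_pos: [0.6698, -0.0986, 0.05]
tool_rot: [0.217, 0.976, -0.0, -0.002]
ft_force: [-0.3, 0.2, -0.2]
grip_width: -0.001
gripper_force: 0.0
0.12329537900843762 -24.636698450767277 [ 0.13  1.13 -0.08  1.22  0.1   0.81  1.16]
xang 154.98773713744146
0.159 45.51074820140046
0.154 134.40592887395957
0.152 -43.76801637618005
0.151 -135.119497017271
```

```bash
python3 -m crank '[[-1,0.5,-11.2,0,0,0,0.09],[-1,0.5,-11.2,0,0,0,0.09],[-1,0,0,0,0,0,0],[-1,0,0,0,0,0,0]]'; python3 st.py
```

```text
time: 12.88
tool_pos: [0.6609, -0.1181, 0.0536]
tool_rot: [0.302, 0.953, 0.0, 0.001]
ft_force: [-0.1, 1.2, -0.6]
grip_width: 0.004
gripper_force: 0.0
0.12519463485793791 -34.49981862962806 [ 0.14  1.11 -0.04  1.25  0.05  0.78  1.05]
xang 144.8910458272131
0.159 45.51074820140046
0.154 134.40592887395957
0.152 -44.364901533674406
0.151 -135.2213918935316
```

```bash
python3 -m crank '[[-1,0,-2,0,0,0,0.016],[-1,0,-2,0,0,0,0.016],[-1,0,0,0,0,0,0],[-1,0,0,0,0,0,0]]'; python3 st.py
```

```text
time: 13.42
tool_pos: [0.6578, -0.122, 0.0523]
tool_rot: [0.318, 0.948, -0.0, -0.0]
ft_force: [0.1, 0.9, 0.1]
grip_width: 0.001
gripper_force: 0.5
0.12496664138346497 -36.75106677847831 [ 0.15  1.11 -0.03  1.26  0.04  0.77  1.03]
xang 142.95258977559266
0.159 44.252146212718706
0.154 133.09005426244556
0.151 -45.708099658469315
0.151 -136.5494669832103
```

```bash
python3 -m crank '[[-1,0,-1,0,0,0,0.007],[-1,0,0,0,0,0,0],[-1,0,0,0,0,0,0]]'; python3 st.py
```

```text
time: 13.85
tool_pos: [0.6572, -0.1228, 0.0523]
tool_rot: [0.321, 0.947, -0.0, 0.0]
ft_force: [0.3, 1.0, -0.0]
grip_width: -0.001
gripper_force: 0.7
0.12498700834071153 -37.21427972482732 [ 0.15  1.11 -0.03  1.26  0.03  0.77  1.03]
xang 142.54101988241317
0.159 44.02802461842162
0.154 132.78745756257138
0.151 -46.16155650553051
0.151 -136.85487442254262
```

```bash
python3 -m crank '[[-1,0,8,0,0,0,0],[-1,0,6,0,0,0,0],[-1,0,0,-50,0,0,0],[-1,0,0,-50,0,0,0],[-1,0,0,-50,0,0,0],[-1,0,0,-50,0,0,0],[-1,40,16,0,0,0,0],[-1,40,16,0,0,0,0]]'
python3 -m crank '[[-1,40,16,0,0,0,0],[-1,0,0,0,0,0,0],[-1,0,0,0,0,0,0]]'
python3 - <<'E'
from h import *
from station import arm,cams
d=cams.get_image("wrist");cv2.imwrite("pics/w3.png",d["image"]);np.savez("w3.npz",**d)
for n,c,z,a in (("red",RED,.041,100),("blu",BLU,.022,300)):
    for uv,s in blobs(d["image"],*c,a): print(n,uv,s,np.round(plane(d,uv,z),4))
g=d["image"][:200,:200];m=cv2.inRange(cv2.cvtColor(g,cv2.COLOR_BGR2HSV),(6,110,120),(32,255,255))
cs=max(cv2.findContours(m,0,1)[0],key=cv2.contourArea);M=cv2.moments(cs)
print([np.round(plane(d,p,.007)[:2],4) for p in [(M["m10"]/M["m00"],M["m01"]/M["m00"])]+list(cv2.minEnclosingTriangle(cs)[1][:,0])])
E
```

```text
time: 14.9
tool_pos: [0.6211, -0.0364, 0.2526]
tool_rot: [0.321, 0.947, 0.0, 0.0]
ft_force: [0.9, 1.3, 0.3]
grip_width: -0.003
gripper_force: 0.0
time: 15.28
tool_pos: [0.6, -0.0008, 0.2524]
tool_rot: [0.321, 0.947, -0.0, 0.0]
ft_force: [-0.1, -0.3, 0.3]
grip_width: 0.002
gripper_force: 0.0
red [228.1   2.8] 130 [0.4563 0.062  0.041 ]
red [ 33.  158.3] 298 [ 0.4463 -0.1537  0.041 ]
red [373.2 210.5] 249 [0.67  0.059 0.041]
red [ 30.  265.2] 300 [ 0.5146 -0.2323  0.041 ]
red [ 36.4 285.9] 271 [ 0.5333 -0.2437  0.041 ]
[array([ 0.3906, -0.0435]), array([ 0.3802, -0.0279]), array([ 0.3794, -0.0594]), array([ 0.4156, -0.0435])]
```

View pics/w3.png

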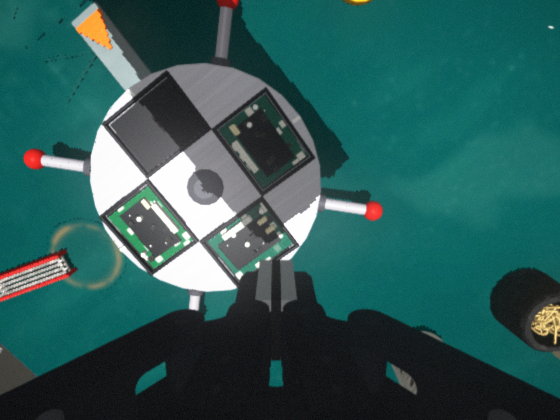

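```bash
python3 -m crank '[[-1,45.4,18.4,0,0,0,0],[-1,45.4,18.4,0,0,0,0],[-1,45.4,18.4,0,0,0,0],[-1,45.4,18.4,0,0,0,0],[-1,0,0,50,0,0,0],[-1,0,0,50,0,0,0],[-1,0,0,50,0,0,0],[-1,0,0,40,0,0,0]]'
python3 -m crank '[[-1,0,0,0,0,0,0],[-1,0,0,0,0,0,0]]'
python3 - <<'E'
from h import *
from station import arm,cams
for n in("scene","side"):
    d=cams.get_image(n);X=[.5,.169,.03];u,v=proj(d,X).astype(int);cv2.imwrite(f"pics/b{n}.png",cv2.resize(d["image"][v-50:v+40,u-60:u+60],None,fx=4,fy=4,interpolation=2))
i=[cv2.imread(f"pics/b{n}.png") for n in("scene","side")];cv2.imwrite("pics/b.png",cv2.resize(np.hstack(i),(800,300)))
E
```

```text
time: 16.32
tool_pos: [0.5006, 0.1675, 0.0602]
tool_rot: [0.322, 0.947, -0.0, -0.0]
ft_force: [0.8, 0.1, -0.6]
grip_width: -0.001
gripper_force: 0.0
time: 16.58
tool_pos: [0.5011, 0.1681, 0.0636]
tool_rot: [0.321, 0.947, 0.0, 0.001]
ft_force: [-0.1, 0.4, 0.6]
grip_width: -0.001
gripper_force: 0.0
```

View pics/b.png

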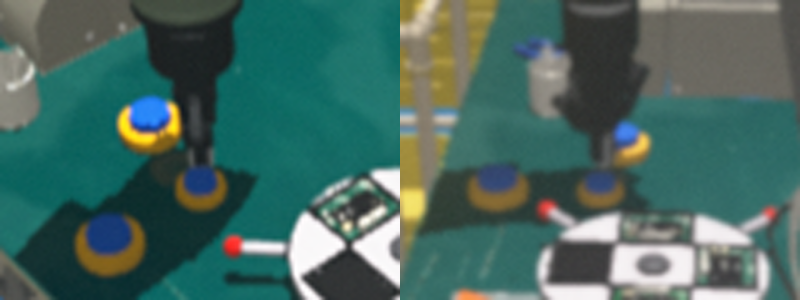

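Both views show the fingertip directly above the smallest button, at about (200,170) in the left half and (600,170) in the right half. It looks narrower than the blue cap.

```bash
python3 -m crank '[[-1,0,0,10,0,0,0],[-1,0,0,5,0,0,0],[-1,0,0,4,0,0,0],[-1,0,0,0,0,0,0]]'; python3 -m crank '[[-1,0,0,3,0,0,0],[-1,0,0,1,0,0,0],[-1,0,0,0,0,0,0]]'
```

```text
time: 17.18
tool_pos: [0.5003, 0.1683, 0.0431]
tool_rot: [0.321, 0.947, -0.0, -0.0]
ft_force: [0.3, 0.5, 4.3]
grip_width: -0.004
gripper_force: 1.8
time: 17.55
tool_pos: [0.5005, 0.1683, 0.0405]
tool_rot: [0.321, 0.947, 0.0, 0.0]
ft_force: [-7.1, -1.0, 33.1]
grip_width: 0.0
gripper_force: 17.0
```

The force rose along the spring and then reached the hard stop at the fully-down height, so the button is pressed. I'll release it and retreat.

```bash
python3 -m crank '[[-1,0,0,-10,0,0,0],[-1,0,0,-20,0,0,0],[-1,0,0,-45,0,0,0],[-1,0,0,-50,0,0,0],[-1,0,0,-50,0,0,0],[-1,0,0,0,0,0,0],[-1,0,0,0,0,0,0],[-1,0,0,0,0,0,0]]'; python3 st.py
python3 - <<'E'
from h import *
from station import cams
d=cams.get_image("scene");cv2.imwrite("pics/f.png",cv2.resize(d["image"][130:400,120:420],(660,594)))
E
```

```text
time: 18.55
tool_pos: [0.4999, 0.1682, 0.2133]
tool_rot: [0.321, 0.947, -0.001, -0.001]
ft_force: [0.8, 0.2, 0.2]
grip_width: -0.002
gripper_force: 0.0
0.2230026209909314 105.01486706646416 [-0.39  0.69  0.01  1.72 -0.01  0.73  0.54]
xang 142.5377527261873
0.159 44.02802461842162
0.154 132.78745756257138
0.152 -45.39896031377212
0.151 -136.7415498793322
```

View pics/f.png

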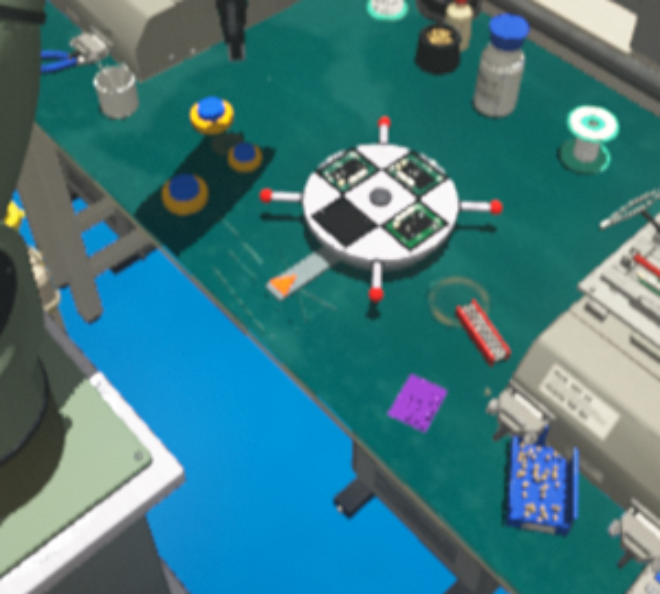

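The final view shows the empty nest (345,220) in line with the arrow (282,285). The boards are seated, the button is up, and the hex keys, bin and tub are undisturbed.

```bash
python3 -c "
from station import arm
print(arm.sign_off())"
```

```text
the job is handed in; nothing more can be done
None
```

The job is handed in: the empty nest is in line with the arrow (about 0.1° off by the wrist camera), and after that the smallest blue button was pressed to its stop and released, with the boards still in their nests and the hex keys, bin and tub untouched.

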